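# Lower the glue press by one turn of its hand wheel

### The job

The boards are laid in the glue press and the platen still stands too high above them: bring it down by pushing the hand wheel on top of the press round by its upright handle, clockwise seen from above, through exactly one full turn, so that the handle comes to rest back where it started. Only push the handle gently with the fingers, do not squeeze it or go more than a little past one turn; then take the hand away, and leave the flask, the wooden ring and the mallet as they stand.

Things in the scene. Friction and masses are not known exactly. Their poses are not given: they have to be found in the camera images.
- press: Bench-top glue press, bolted down: wooden base 220 x 320 x 30 mm, two steel posts of 24 mm diameter at 128 mm either side along its y, a grey crossbeam 70 x 300 mm (x, y) with its top at 170 mm, two boards lying on the base. Origin: centre of the underside of the base, on the wheel's axis; z up.
- hub (a point): Centre of the hand wheel on its vertical axis, 192 mm above the table, mid-height of the rim; the wheel stays at this height. Dark steel: round rim bar 16 mm thick on a 75 mm radius (rim top 200 mm above the table), three 12 mm spokes, hub 40 mm in diameter (top 204 mm). The platen's screw stands up through it. Axes turn with the wheel.
- wheel (a joint): Wheel angle in rad, growing clockwise seen from above; at 0 the handle is on the -x side of the hub in the press's own frame. One turn is 2 pi. End stops at -0.15 and 12.57; starts anywhere from 0 to 5.5. It stays where it is left; turning it takes about 3 to 5 N at the handle.
- handle: Upright wooden handle at the end of one spoke, standing on the rim at 75 mm from the wheel's axis, round, 26 mm in diameter at its widest (20 mm at the foot, 22 mm at the top), 50 mm high, reaching from 205 mm to 255 mm above the table. It spins freely about its own vertical axis, so its yaw means nothing. Origin: centre of its foot, on its axis.
- platen: Steel pressing plate 170 x 190 x 20 mm under the crossbeam, driven down 12 mm by each clockwise turn. Origin: centre of its underside, 95 mm above the table with the joint at 0; it never reaches the boards (top at 54 mm). Its 18 mm screw stands up through the wheel's hub, top 240 mm above the table with the joint at 0.
- flask: Bystander: steel bottle-shaped drinking flask with a black cap, standing upright, 66 mm in diameter, 190 mm high, loose. Origin: centre of its underside.
- hexring: Bystander: flat hexagonal wooden ring, about 112 mm across the flats, 20 mm thick, lying loose on the table. Origin: centre of its underside.
- mallet: Bystander: joiner's mallet lying loose on the table, head 65 x 115 x 70 mm, handle 28 mm in diameter along its -x. Origin: on the table under the joint of head and handle, 20 mm from the head's centre.

How it is judged:
By the outcome, as a careful person would: the job done as asked, in the order asked, and still so for the second after the job is handed in, with the robot touching nothing.
It also fails if it takes over 58 s, if anything falls off the work surface, if the arm or the gripper's body presses on something with over 40 N, if the wrist force passes 120 N, or if a joint passes its speed limit or range.

### The arm

A 6-joint arm with a two-finger parallel gripper is mounted at the origin on the work surface. World frame = base frame: x ahead of the robot, y to its left, z up, the work surface at z = 0. Lengths are in m, angles in rad, forces in N, time in s.
With the tool pointing down it reaches from about 0.375 to 0.9 m from the base axis. Payload 3.1 kg.
Tool frame: the origin (TCP) lies midway between the tips of the shut fingers; the grasp point (between the pads) lies 19 mm behind it; z points along the fingers, y is the line along which they close (so a half turn about z gives the same grasp; the last joint's range is limited). The gripper opens to 85 mm and grips with 20 to 120 N. Pads are 22 mm wide; open, the fingers measure 114 mm over their backs; the gripper's body (76 mm by 85 mm) begins 54 mm behind the grasp point. The pads swing forward as they close: fully open they stand 13 mm farther back than shut.
Start: joints at [0.954, 0.527, 1.433, -0, 1.181, -0.178], TCP at [0.265, 0.566, 0.231] pointing down, gripper open.
Joint ranges: [-3.08, 3.08], [-0.75, 2.2], [0.22, 2.44], [-1.43, 4.57], [0, 2.65], [-2.85, 2.85]. Speed limits (rad/s): [2.79, 2.79, 3.14, 3.14, 3.14, 3.14].

### API

Orientations are given as a unit quaternion [x, y, z, w].
In Python, from rig import ctrl gives the robot as it stands. The module is installed in compiled form; this text tells all that it offers.
- The arm moves only by the tool arm_command, never from a script. Its arguments are lists of equal length, an entry for each row: "delta_pos": the shift along the tool's x, y, z in cm, a list of three; "roll": the turn about the tool's z in degrees. In form: {"delta_pos": [[x, y, z], ...], "roll": [roll, ...]}. A call has 1 to 20 rows; each row shifts and turns the commanded pose from where the row before left it, along the tool's axes as they then stand; what a row does not reach is not made up. A row lasts 1/12 s, in which the tool goes at most 41.7 mm and 7.16 degrees, less where a joint would pass 70% of its speed; a pose out of reach is approached as far as the arm can. A call with a gripper value outside its range is refused whole. "grip" is the opening, from 0 (shut) to 1 (fully open), set as the call begins (left out, the last holds). The fingers move at their own pace and stop on an object; the grip force is fixed at half the most. Time passes only in rows, so rows that do not move let the fingers close. It gives the time, the measured TCP pose, the force, the opening and the grip force at its end, in the units of the state.
- ctrl.read_state(): the state, without advancing time (a new reading comes with each control period).
- ctrl.read_camera(name): name is "scene" or "top"; returns (picture, depth): 400x640x3 uint8, red, green, blue; 400x640 float32, m along the optical axis (not along the pixel's ray), 0 where there is no reading.
- ctrl.get_calibration(name): a dict with "K" (3x3 intrinsics, pixels), "R" (3x3) and "t" (3): a world point X has camera coordinates R X + t. Camera axes: x right, y down, z forward; pixel columns grow to the right and rows downward; lengths in m; the calibration is good to about 2 mm. A picture is of the moment at which its call begins. get_calibration takes no time and is no camera call.
- ctrl.job_done(): hands the job in; it is judged then, once.
The state is a dict: "clock": time; "q": joint angles; "qvel": joint speeds; "joint_torque": joint torques, N m; "position": TCP position; "ee_rot": TCP orientation; "force": force on the tool from outside, world axes, zero at the start; "ft_torque": the same for the moment, N m; "finger_gap": opening from 0.0 (shut) to 1.0 (fully open); "grasp_force": force on a finger pad.
Only numpy, scipy, OpenCV 4.12 (cv2) and the standard library are available. Lean on these libraries where they do the work, as an engineer would, in place of code of your own. Each camera call takes 0.05 s, during which the arm holds its last target. There are 200 camera calls.

## Working session

There is one attempt and no reset: what is moved stays moved. The work goes in short steps, Python scripts to look and compute and a tool call to move; the robot and the scene stay as the last step left them, time stands still between calls to the robot, and variables do not carry over. Pictures are saved under pics/ and viewed, at most 10 in all, crops included, and the job is handed in when it is done.

Besides the shell and the picture viewer there is one more tool, called after "Call:" by a JSON object that holds its "fn" and its "kwargs". arm_command: Moves the arm, as the interface text tells. Its arguments: {"type":"object","properties":{"delta_pos":{"type":"array"},"roll":{"type":"array"},"grip":{"type":"number"}},"required":["delta_pos","roll"]}

```bash
mkdir -p pics; python3 - <<'E'
from rig import ctrl
import cv2,numpy as np
for n in("scene","top"):
    im,d=ctrl.read_camera(n); cv2.imwrite(f"pics/{n}0.png",im[:,:,::-1]); np.save(f"pics/{n}0.npy",d)
    c=ctrl.get_calibration(n); print(n,c["K"],c["R"],c["t"])
s=ctrl.read_state();print(s)
E
```

```text
scene [[503.5609372    0.         314.99001325]
 [  0.         503.5609372  196.47814158]
 [  0.           0.           1.        ]] [[-0.47305628  0.88093109 -0.01334822]
 [ 0.68482869  0.35813403 -0.63462562]
 [-0.55428099 -0.30935488 -0.77270444]] [ 0.24879206 -0.32484217  1.87615933]
top [[364.85549378   0.         319.93730744]
 [  0.         364.85549378 197.84384017]
 [  0.           0.           1.        ]] [[ 0.01356619 -0.99962828  0.02364861]
 [-0.99870777 -0.01470456 -0.04864728]
 [ 0.04897694 -0.02295809 -0.99853602]] [0.02525824 0.59214063 1.02306878]
{'clock': 0.1, 'q': array([ 9.53493940e-01,  5.28372686e-01,  1.43376784e+00, -2.82886470e-05,
        1.18135555e+00, -1.78458182e-01]), 'qvel': array([ 0.00012541, -0.0014788 , -0.00350146,  0.00128853, -0.00125105,
       -0.00037886]), 'joint_torque': array([ 2.00364498e-04, -4.43301129e+01, -1.78586447e+01, -1.66582836e-04,
        3.88930348e-03,  1.02311866e-06]), 'position': array([0.26514611, 0.56527737, 0.23043378]), 'ee_rot': array([ 2.17660265e-01,  9.76024130e-01, -8.82435617e-04, -3.56696451e-04]), 'force': array([-0.9382161 , -0.05843963,  0.84086071]), 'ft_torque': array([0.03819698, 0.05242293, 0.03257451]), 'grasp_force': 0.0, 'finger_gap': 0.999161155639058}
```

View pics/scene0.png

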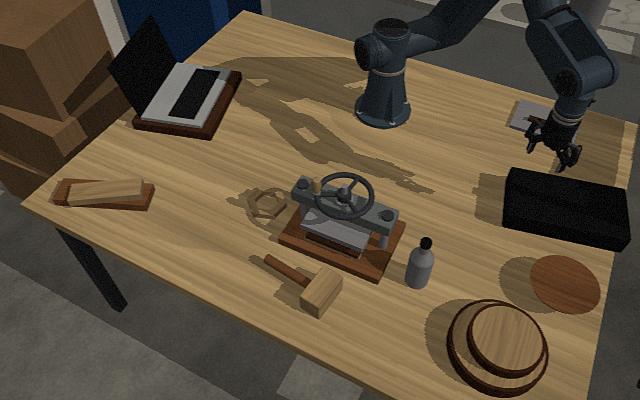

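View pics/top0.png

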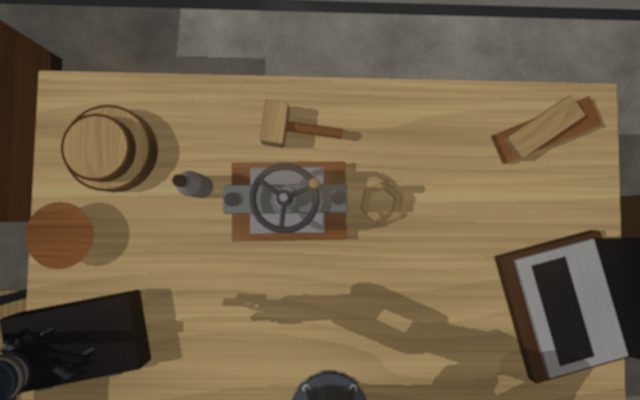

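The scene picture shows the press at about (345,215) with the flask to its right at (420,265) and the mallet in front of it. In the top picture the wheel hub is at about (285,198), the light-brown handle at (314,183), the flask at (193,184) and the ring at (380,199).

```bash
cat > h.py <<'E'
import cv2,numpy as np
from rig import ctrl
def ray(n,u,v,z):
    c=ctrl.get_calibration(n);K,R,t=c["K"],c["R"],c["t"]
    C=-R.T@t; d=R.T@np.linalg.solve(K,[u,v,1.]); return C+d*(z-C[2])/d[2]
def pts(n,d,m):
    c=ctrl.get_calibration(n);v,u=np.nonzero(m&(d>0));z=d[v,u]
    X=np.linalg.solve(c["K"],np.c_[u,v,np.ones(len(u))].T)*z
    return (c["R"].T@(X-c["t"][:,None])).T
def handle(n,im,box):
    h=cv2.cvtColor(im,cv2.COLOR_RGB2HSV); m=np.zeros(h.shape[:2],bool);x0,y0,x1,y1=box
    m[y0:y1,x0:x1]=((h[...,0]<25)&(h[...,1]>70)&(h[...,2]>90))[y0:y1,x0:x1]
    return m
E
python3 - <<'E'
from h import *
im=cv2.imread("pics/top0.png")[:,:,::-1].copy();d=np.load("pics/top0.npy")
P=pts("top",d,np.ones(d.shape,bool))
v,u=np.nonzero(d>0)
near=(abs(P[:,0]-.55)<.25)&(abs(P[:,1]-.1)<.25)
m=near&(P[:,2]>.188)&(P[:,2]<.206)
Q=P[m];print(len(Q),Q.min(0),Q.max(0))
(c,r)=cv2.minEnclosingCircle(Q[:,:2].astype(np.float32));print("enclosing",c,r)
A=np.c_[2*Q[:,:2],np.ones(len(Q))]
rr=np.hypot(*(Q[:,:2]-np.array(c)).T);k=rr>.06
s=np.linalg.lstsq(A[k],(Q[k,:2]**2).sum(1),rcond=None)[0];print("fit",s[:2],np.sqrt(s[2]+s[0]**2+s[1]**2))
m=near&(P[:,2]>.212);Q=P[m]
o=np.hypot(Q[:,0]-s[0],Q[:,1]-s[1])
hq=Q[o>.04];print("handle",len(hq),np.median(hq,0),hq.min(0),hq.max(0))
sq=Q[o<.03];print("screw",len(sq),np.median(sq,0),sq[:,2].max() if len(sq) else 0)
# crossbeam orientation, base
for lo,hi in((.15,.178),(.02,.045)):
    q=P[near&(P[:,2]>lo)&(P[:,2]<hi)];print(lo,cv2.minAreaRect(q[:,:2].astype(np.float32)))
f=P[(P[:,2]>.1)&(abs(P[:,0]-.6)<.15)&(P[:,1]>.2)&(P[:,1]<.45)&(P[:,2]<.22)];print("flask",np.median(f,0),f.min(0),f.max(0))
mk=handle("top",im,(300,170,328,200))
vv,uu=np.nonzero(mk);print("handle px",len(vv),uu.mean(),vv.mean(),ray("top",uu.mean(),vv.mean(),.25))
ims=cv2.imread("pics/scene0.png");
cv2.imwrite("pics/c1.png",np.hstack([cv2.resize(ims[150:270,270:390],(400,400),interpolation=2),cv2.resize(im[150:250,235:335,::-1],(400,400),interpolation=2)]))
E
```

```text
1739 [0.50177103 0.04207367 0.19030403] [0.6641313  0.2035478  0.20597849]
enclosing (0.5829846262931824, 0.12273722141981125) 0.08287949115037918
fit [0.58266209 0.12221868] 0.0741248049738093
handle 110 [0.61226891 0.05475868 0.25301873] [0.60137343 0.04321047 0.22142737] [0.62621339 0.06587015 0.25705639]
screw 55 [0.58185589 0.12149065 0.23202003] 0.23616086113627932
0.15 ((0.5828646421432495, 0.12195421755313873), (0.0699678510427475, 0.29726681113243103), 1.6725472211837769)
0.02 ((0.6360166072845459, 0.10035774111747742), (0.32485494017601013, 0.5001559853553772), 1.6444412469863892)
flask [0.59812779 0.2531922  0.16922859] [0.4968301  0.20011392 0.1002813 ] [0.66491835 0.39981346 0.20068683]
handle px 151 316.72185430463577 180.8543046357616 [0.61746434 0.04663769 0.25      ]
```

View pics/c1.png

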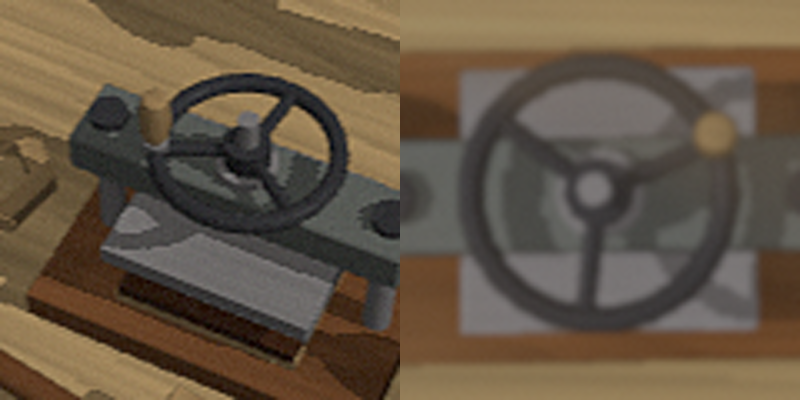

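The crop shows the handle standing at the end of the upper-right spoke in the top view (crop 714,132), with the screw at the hub. The hub comes out at (0.5827, 0.122), the rim radius at 74 mm and the handle at (0.613, 0.054), 74 mm from the axis with its top at 0.255, so all of it agrees with the given sizes. I'll straddle the handle loosely, with the trailing pad doing the pushing. First I go up and over.

Call:
{"fn": "arm_command", "kwargs": {"delta_pos": [[0, 0, -2.5], [0, 0, -2.5], [0, 0, -2.5], [0, 0, -2.5], [-3.32, -1.97, 0], [-3.32, -1.97, 0], [-3.32, -1.97, 0], [-3.32, -1.97, 0], [-3.32, -1.97, 0], [-3.32, -1.97, 0], [-3.32, -1.97, 0], [-3.32, -1.97, 0], [-3.32, -1.97, 0], [-3.32, -1.97, 0], [-3.32, -1.97, 0], [-3.32, -1.97, 0], [-3.32, -1.97, 0], [-3.32, -1.97, 0], [-3.32, -1.97, 0], [-3.32, -1.97, 0]], "roll": [0, 0, 0, 0, 0, 0, 0, 0, 0, 0, 0, 0, 0, 0, 0, 0, 0, 0, 0, 0], "grip": 1}}

```text
clock: 1.77
position: [0.6129, 0.053, 0.3308]
ee_rot: [0.218, 0.976, -0.0, -0.001]
force: [0.3, 1.6, -0.0]
finger_gap: 0.999
grasp_force: 0.0
```

Call:
{"fn": "arm_command", "kwargs": {"delta_pos": [[0, 0, 0], [0, 0, 0], [0, 0, 0], [0, 0, 0], [0, 0, 0], [0, 0, 0], [0, 0, 0], [0, 0, 0], [0, 0, 0], [0, 0, 0], [0, 0, 0], [0, 0, 0], [0, 0, 0], [0, 0, 0], [0, 0, 0], [0, 0, 0], [0, 0, 0]], "roll": [-5.95, -5.95, -5.95, -5.95, -5.95, -5.95, -5.95, -5.95, -5.95, -5.95, -5.95, -5.95, -5.95, -5.95, -5.95, -5.95, 0]}}

```text
clock: 3.18
position: [0.6126, 0.0635, 0.3306]
ee_rot: [-0.568, 0.823, -0.003, -0.003]
force: [-0.2, -0.4, -0.8]
finger_gap: 1.003
grasp_force: 0.0
```

```bash
cat >> h.py <<'E'
from scipy.spatial.transform import Rotation as Ro
HUB=np.array([.5827,.122])
def st():
    s=ctrl.read_state();R=Ro.from_quat(s["ee_rot"]).as_matrix();p=s["position"]
    o=p[:2]-HUB
    print("t",s["clock"],"p",p.round(4),"a",np.degrees(np.arctan2(R[1,1],R[0,1])).round(1),"q",s["q"].round(3),"F",s["force"].round(1),"gap",round(s["finger_gap"],3),s["grasp_force"],"r/th",np.hypot(*o).round(4),np.degrees(np.arctan2(o[1],o[0])).round(1),"tilt",R[:,2].round(3))
    return p,R
E
python3 - <<'E'
from h import *
p,R=st(); print((R.T@(np.array([.613,.054,.213])-p)*100).round(2))
E
```

```text
t 3.1833 p [0.6126 0.0635 0.3306] a 159.3 q [-0.074  0.424  1.328 -0.008  1.391 -2.853] F [-0.2 -0.4 -0.8] gap 1.003 0.0 r/th 0.0657 -63.0 tilt [-0.002 -0.008 -1.   ]
[ 0.78 -0.36 11.77]
```

Joint 6 hits its range there, because the shoulder is offset. So I'll push in two bites of 180°, each with the tool y angle running from 34° to -146°.

Call:
{"fn": "arm_command", "kwargs": {"delta_pos": [[0, 0, 0], [0, 0, 0], [0, 0, 0], [0, 0, 0], [0, 0, 0], [0, 0, 0], [0, 0, 0], [0, 0, 0], [0, 0, 0], [0, 0, 0], [0, 0, 0], [0, 0, 0], [0, 0, 0], [0, 0, 0], [0, 0, 0], [0, 0, 0], [0, 0, 0], [0, 0, 0], [0, 0, 0], [0, 0, 0]], "roll": [6.6, 6.6, 6.6, 6.6, 6.6, 6.6, 6.6, 6.6, 6.6, 6.6, 6.6, 6.6, 6.6, 6.6, 6.6, 6.6, 6.6, 6.6, 6.6, 0]}}

```text
clock: 4.85
position: [0.6127, 0.0623, 0.3308]
ee_rot: [0.471, 0.882, -0.004, 0.001]
force: [-0.1, -0.2, -0.2]
finger_gap: 1.0
grasp_force: 0.0
```

```bash
python3 - <<'E'
from h import *
p,R=st(); print((R.T@(np.array([.613,.054,.213])-p)*100).round(2))
E
```

```text
t 4.85 p [0.6127 0.0623 0.3308] a 33.8 q [-0.076  0.424  1.328 -0.009  1.391 -0.664] F [-0.1 -0.2 -0.2] gap 1.0 0.0 r/th 0.0668 -63.3 tilt [-0.002 -0.008 -1.   ]
[-0.64 -0.37 11.79]
```

Call:
{"fn": "arm_command", "kwargs": {"delta_pos": [[-0.32, -0.19, 0], [-0.32, -0.18, 0], [0, 0, 1.5], [0, 0, 1.5], [0, 0, 1.5], [0, 0, 1.5], [0, 0, 1.5], [0, 0, 1.5], [0, 0, 1.0], [0, 0, 1.0], [0, 0, 0.8], [0, 0, 0]], "roll": [0, 0, 0, 0, 0, 0, 0, 0, 0, 0, 0, 0]}}

```text
clock: 5.85
position: [0.6125, 0.054, 0.2116]
ee_rot: [0.47, 0.883, -0.005, 0.0]
force: [-0.6, -0.3, -0.0]
finger_gap: 0.996
grasp_force: 0.0
```

Call:
{"fn": "arm_command", "kwargs": {"delta_pos": [[0, 0, 0], [0, 0, 0], [0, 0, 0], [0, 0, 0], [0, 0, 0], [0, 0, 0]], "roll": [0, 0, 0, 0, 0, 0], "grip": 0.47}}

```text
clock: 6.35
position: [0.6136, 0.0542, 0.2137]
ee_rot: [0.47, 0.883, -0.004, 0.002]
force: [0.5, -0.7, 0.4]
finger_gap: 0.471
grasp_force: 0.0
```

```bash
python3 - <<'E'
from h import *
p,R=st()
im,d=ctrl.read_camera("scene"); im2,_=ctrl.read_camera("top")
cv2.imwrite("pics/c2.png",np.hstack([cv2.resize(im[130:250,270:390],(400,400),interpolation=2),cv2.resize(im2[130:250,225:345],(400,400),interpolation=2)])[:,:,::-1])
E
```

```text
t 6.35 p [0.6136 0.0542 0.2137] a 33.9 q [-0.089  0.535  1.474 -0.009  1.131 -0.677] F [ 0.5 -0.7  0.4] gap 0.471 0.0 r/th 0.0745 -65.5 tilt [ 0.    -0.009 -1.   ]
```

View pics/c2.png

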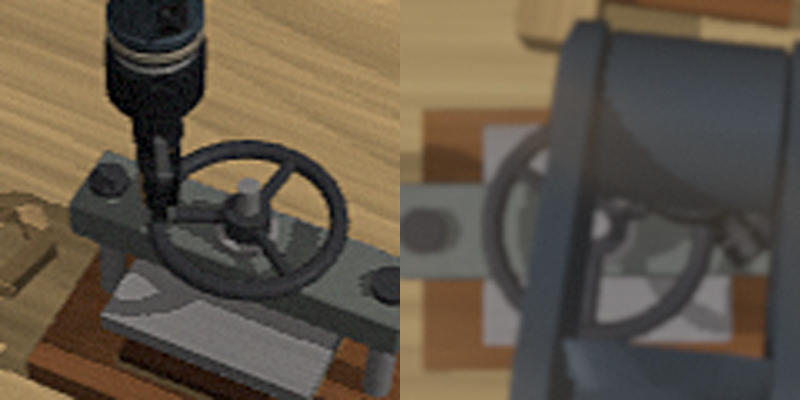

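The picture shows the fingers straddling the handle at crop (160,200), with no contact and the wheel unmoved. I push the first 60° at 3° per row.

Call:
{"fn": "arm_command", "kwargs": {"delta_pos": [[0.078, -0.385, 0], [0.078, -0.385, 0], [0.078, -0.385, 0], [0.078, -0.385, 0], [0.078, -0.385, 0], [0.078, -0.385, 0], [0.078, -0.385, 0], [0.078, -0.385, 0], [0.078, -0.385, 0], [0.078, -0.385, 0], [0.078, -0.385, 0], [0.078, -0.385, 0], [0.078, -0.385, 0], [0.078, -0.385, 0], [0.078, -0.385, 0], [0.078, -0.385, 0], [0.078, -0.385, 0], [0.078, -0.385, 0], [0.078, -0.385, 0], [0.078, -0.385, 0]], "roll": [3, 3, 3, 3, 3, 3, 3, 3, 3, 3, 3, 3, 3, 3, 3, 3, 3, 3, 3, 3]}}

```text
clock: 8.12
position: [0.5402, 0.0616, 0.2135]
ee_rot: [0.849, 0.528, -0.001, 0.005]
force: [2.8, -1.3, -2.5]
finger_gap: 0.469
grasp_force: 1.5
```

```bash
python3 - <<'E'
from h import *
p,R=st()
im,d=ctrl.read_camera("scene"); im2,_=ctrl.read_camera("top")
cv2.imwrite("pics/c3.png",np.hstack([cv2.resize(im[130:250,270:390],(400,400),interpolation=2),cv2.resize(im2[130:250,225:345],(400,400),interpolation=2)])[:,:,::-1])
E
```

```text
t 8.1167 p [0.5402 0.0616 0.2135] a -26.3 q [-0.087  0.441  1.658 -0.011  1.039  0.377] F [ 2.8 -1.3 -2.5] gap 0.469 1.5434936829842627 r/th 0.0739 -125.1 tilt [ 0.003 -0.009 -1.   ]
```

View pics/c3.png

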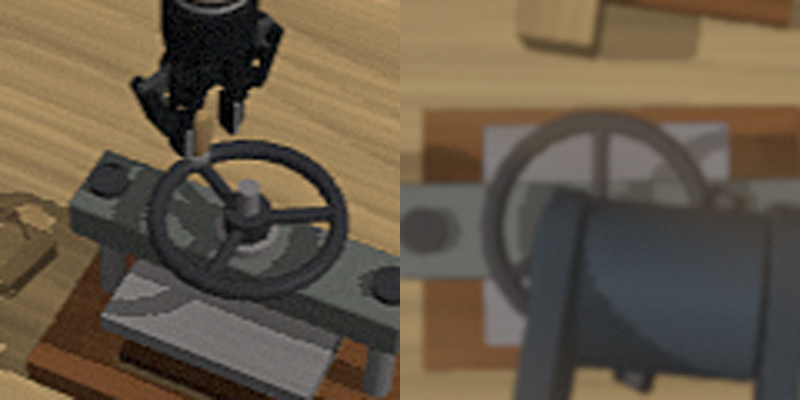

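The picture shows the handle against the trailing pad at crop (205,130), and the wheel has turned by about 55–60°. The push force is 3 N, so I go on.

Call:
{"fn": "arm_command", "kwargs": {"delta_pos": [[0.078, -0.385, 0], [0.078, -0.385, 0], [0.078, -0.385, 0], [0.078, -0.385, 0], [0.078, -0.385, 0], [0.078, -0.385, 0], [0.078, -0.385, 0], [0.078, -0.385, 0], [0.078, -0.385, 0], [0.078, -0.385, 0], [0.078, -0.385, 0], [0.078, -0.385, 0], [0.078, -0.385, 0], [0.078, -0.385, 0], [0.078, -0.385, 0], [0.078, -0.385, 0], [0.078, -0.385, 0], [0.078, -0.385, 0], [0.078, -0.385, 0], [0.078, -0.385, 0]], "roll": [3, 3, 3, 3, 3, 3, 3, 3, 3, 3, 3, 3, 3, 3, 3, 3, 3, 3, 3, 3]}}

```text
clock: 9.88
position: [0.5089, 0.1298, 0.2133]
ee_rot: [0.999, 0.034, 0.0, 0.005]
force: [0.3, -3.1, 2.6]
finger_gap: 0.471
grasp_force: 1.6
```

```bash
python3 -c "
from h import *
st()"
```

```text
t 9.8833 p [0.5089 0.1298 0.2133] a -86.1 q [ 0.043  0.419  1.7   -0.012  1.023  1.553] F [ 0.3 -3.1  2.6] gap 0.471 1.555848583811894 r/th 0.0742 174.0 tilt [ 0.    -0.011 -1.   ]
```

Call:
{"fn": "arm_command", "kwargs": {"delta_pos": [[0.078, -0.385, 0], [0.078, -0.385, 0], [0.078, -0.385, 0], [0.078, -0.385, 0], [0.078, -0.385, 0], [0.078, -0.385, 0], [0.078, -0.385, 0], [0.078, -0.385, 0], [0.078, -0.385, 0], [0.078, -0.385, 0], [0.078, -0.385, 0], [0.078, -0.385, 0], [0.078, -0.385, 0], [0.078, -0.385, 0], [0.078, -0.385, 0], [0.078, -0.385, 0], [0.078, -0.385, 0], [0.078, -0.385, 0], [0.078, -0.385, 0], [0.078, -0.385, 0]], "roll": [3, 3, 3, 3, 3, 3, 3, 3, 3, 3, 3, 3, 3, 3, 3, 3, 3, 3, 3, 3]}}

```text
clock: 11.55
position: [0.5513, 0.1906, 0.2122]
ee_rot: [0.882, -0.471, 0.001, 0.005]
force: [-2.1, -2.4, 1.8]
finger_gap: 0.473
grasp_force: 1.6
```

```bash
python3 -c "
from h import *
st()"
```

```text
t 11.55 p [0.5513 0.1906 0.2122] a -146.1 q [ 0.146  0.497  1.555 -0.011  1.096  2.702] F [-2.1 -2.4  1.8] gap 0.473 1.559407455206383 r/th 0.0755 114.6 tilt [-0.004 -0.01  -1.   ]
```

Call:
{"fn": "arm_command", "kwargs": {"delta_pos": [[0, 0.35, 0], [0, 0.35, 0], [0, 0, 0]], "roll": [0, 0, 0]}}

```text
clock: 11.8
position: [0.5457, 0.187, 0.212]
ee_rot: [0.883, -0.47, 0.001, 0.004]
force: [0.1, -0.2, 0.2]
finger_gap: 0.472
grasp_force: 0.0
```

Call:
{"fn": "arm_command", "kwargs": {"delta_pos": [[0, 0, 0], [0, 0, 0], [0, 0, 0], [0, 0, 0], [0, 0, 0], [0, 0, -1.5], [0, 0, -2], [0, 0, -2], [0, 0, -2], [0, 0, -2], [0, 0, 0]], "roll": [0, 0, 0, 0, 0, 0, 0, 0, 0, 0, 0], "grip": 1}}

```text
clock: 12.72
position: [0.5492, 0.1887, 0.3116]
ee_rot: [0.883, -0.47, 0.005, 0.001]
force: [0.7, 0.8, 0.4]
finger_gap: 1.001
grasp_force: 0.0
```

```bash
python3 - <<'E'
from h import *
st()
im,d=ctrl.read_camera("scene"); im2,_=ctrl.read_camera("top")
cv2.imwrite("pics/c4.png",np.hstack([cv2.resize(im[130:250,270:390],(400,400),interpolation=2),cv2.resize(im2[130:250,225:345],(400,400),interpolation=2)])[:,:,::-1])
P=pts("scene",d,np.ones(d.shape,bool));h=cv2.cvtColor(im,cv2.COLOR_RGB2HSV)
E
```

```text
t 12.7167 p [0.5492 0.1887 0.3116] a -146.1 q [ 0.143  0.382  1.45  -0.009  1.302  2.695] F [0.7 0.8 0.4] gap 1.001 0.0 r/th 0.0746 116.6 tilt [ 0.008 -0.007 -1.   ]
```

View pics/c4.png

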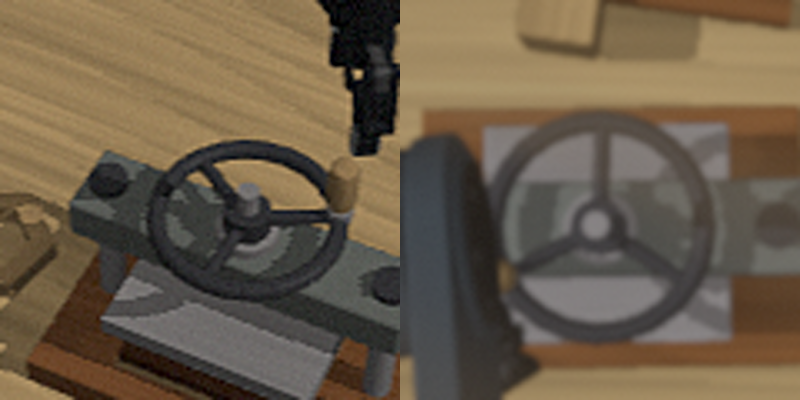

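The picture shows the wheel turned by about 175°, with the handle upright at crop (343,185) and clear of the fingers. Now I turn back half a turn and straddle it again.

Call:
{"fn": "arm_command", "kwargs": {"delta_pos": [[0, 0, 0], [0, 0, 0], [0, 0, 0], [0, 0, 0], [0, 0, 0], [0, 0, 0], [0, 0, 0], [0, 0, 0], [0, 0, 0], [0, 0, 0], [0, 0, 0], [0, 0, 0], [0, 0, 0], [0, 0, 0], [0, 0, 0], [0, 0, 0], [0, 0, 0], [0, 0, 0], [0, 0, 0], [0, 0, 0]], "roll": [-6.7, -6.7, -6.7, -6.7, -6.7, -6.7, -6.7, -6.7, -6.7, -6.7, -6.7, -6.7, -6.7, -6.7, -6.7, -6.7, -6.7, -6.7, -6.7, -6.7]}}

```text
clock: 14.48
position: [0.5457, 0.188, 0.305]
ee_rot: [0.776, 0.631, -0.005, 0.002]
force: [0.4, 0.1, 0.0]
finger_gap: 1.004
grasp_force: 0.0
```

Call:
{"fn": "arm_command", "kwargs": {"delta_pos": [[0, 0, 0], [0, 0, 0], [0, 0, 0], [0, 0, 0], [0, 0, 0], [0, 0, 0], [0, 0, 0], [0, 0, 0]], "roll": [-6.7, -6.7, -6.7, -6.7, -6.7, -6.7, -5.8, 0]}}

```text
clock: 15.15
position: [0.5458, 0.188, 0.3052]
ee_rot: [0.47, 0.883, -0.005, 0.0]
force: [-0.2, -0.2, -0.4]
finger_gap: 1.003
grasp_force: 0.0
```

```bash
python3 - <<'E'
from h import *
p,R=st()
im,d=ctrl.read_camera("scene")
h=cv2.cvtColor(im,cv2.COLOR_RGB2HSV)
P=pts("scene",d,np.ones(d.shape,bool)); hs=h[d>0]
m=(P[:,2]>.215)&(P[:,2]<.262)&(abs(np.hypot(*(P[:,:2]-HUB).T)-.075)<.03)&(hs[:,1]>70)&(hs[:,2]>60)
Q=P[m];print(len(Q),Q.mean(0),Q.min(0),Q.max(0))
print((R.T@(np.array([.545,.187,.213])-p)*100).round(2))
E
```

```text
t 15.15 p [0.5458 0.188  0.3052] a 34.0 q [ 0.143  0.389  1.458 -0.009  1.3   -0.448] F [-0.2 -0.2 -0.4] gap 1.003 0.0 r/th 0.0756 119.2 tilt [-0.004 -0.009 -1.   ]
117 [0.553155   0.18944228 0.24126188] [0.53648609 0.17584965 0.2150448 ] [0.56102959 0.19970682 0.25840288]
[ 0.01 -0.04  9.22]
```

Call:
{"fn": "arm_command", "kwargs": {"delta_pos": [[0, 0, 1.5], [0, 0, 1.5], [0, 0, 1.5], [0, 0, 1.5], [0, 0, 1.2], [0, 0, 1.0], [0, 0, 1.0], [0, 0, 0]], "roll": [0, 0, 0, 0, 0, 0, 0, 0]}}

```text
clock: 15.87
position: [0.5452, 0.1871, 0.2127]
ee_rot: [0.471, 0.882, -0.005, -0.0]
force: [-0.5, -0.1, 0.3]
finger_gap: 1.0
grasp_force: 0.0
```

Call:
{"fn": "arm_command", "kwargs": {"delta_pos": [[0, 0, 0], [0, 0, 0], [0, 0, 0], [0, 0, 0], [0, 0, 0], [0, 0, 0]], "roll": [0, 0, 0, 0, 0, 0], "grip": 0.47}}

```text
clock: 16.37
position: [0.547, 0.1874, 0.2157]
ee_rot: [0.47, 0.882, -0.004, 0.002]
force: [0.9, 0.2, 0.3]
finger_gap: 0.466
grasp_force: 0.0
```

```bash
python3 -c "
from h import *
st()"
```

```text
t 16.3667 p [0.547  0.1874 0.2157] a 33.9 q [ 0.141  0.484  1.568 -0.009  1.091 -0.446] F [0.9 0.2 0.3] gap 0.466 0.0 r/th 0.0746 118.6 tilt [ 0.    -0.008 -1.   ]
```

Call:
{"fn": "arm_command", "kwargs": {"delta_pos": [[-0.043, 0.39, 0], [-0.043, 0.39, 0], [-0.043, 0.39, 0], [-0.043, 0.39, 0], [-0.043, 0.39, 0], [-0.043, 0.39, 0], [-0.043, 0.39, 0], [-0.043, 0.39, 0], [-0.043, 0.39, 0], [-0.043, 0.39, 0], [-0.043, 0.39, 0], [-0.043, 0.39, 0], [-0.043, 0.39, 0], [-0.043, 0.39, 0], [-0.043, 0.39, 0], [-0.043, 0.39, 0], [-0.043, 0.39, 0], [-0.043, 0.39, 0], [-0.043, 0.39, 0], [-0.043, 0.39, 0]], "roll": [3, 3, 3, 3, 3, 3, 3, 3, 3, 3, 3, 3, 3, 3, 3, 3, 3, 3, 3, 3]}}

```text
clock: 18.03
position: [0.6203, 0.1867, 0.2153]
ee_rot: [0.849, 0.528, -0.004, 0.002]
force: [-2.5, 1.2, 3.2]
finger_gap: 0.471
grasp_force: 1.5
```

```bash
python3 -c "
from h import *
st()"
```

```text
t 18.0333 p [0.6203 0.1867 0.2153] a -26.2 q [ 0.124  0.578  1.384 -0.008  1.185  0.585] F [-2.5  1.2  3.2] gap 0.471 1.5261069493135437 r/th 0.0749 59.8 tilt [-0.004 -0.008 -1.   ]
```

Call:
{"fn": "arm_command", "kwargs": {"delta_pos": [[-0.043, 0.39, 0], [-0.043, 0.39, 0], [-0.043, 0.39, 0], [-0.043, 0.39, 0], [-0.043, 0.39, 0], [-0.043, 0.39, 0], [-0.043, 0.39, 0], [-0.043, 0.39, 0], [-0.043, 0.39, 0], [-0.043, 0.39, 0], [-0.043, 0.39, 0], [-0.043, 0.39, 0], [-0.043, 0.39, 0], [-0.043, 0.39, 0], [-0.043, 0.39, 0], [-0.043, 0.39, 0], [-0.043, 0.39, 0], [-0.043, 0.39, 0], [-0.043, 0.39, 0], [-0.043, 0.39, 0]], "roll": [3, 3, 3, 3, 3, 3, 3, 3, 3, 3, 3, 3, 3, 3, 3, 3, 3, 3, 3, 3]}}

```text
clock: 19.7
position: [0.6577, 0.122, 0.2156]
ee_rot: [0.999, 0.033, -0.001, 0.003]
force: [0.2, 2.6, -1.1]
finger_gap: 0.468
grasp_force: 1.5
```

```bash
python3 -c "
from h import *
st()"
```

```text
t 19.7 p [0.6577 0.122  0.2156] a -86.2 q [ 0.019  0.605  1.328 -0.006  1.21   1.527] F [ 0.2  2.6 -1.1] gap 0.468 1.540199673437428 r/th 0.075 -0.0 tilt [-0.001 -0.006 -1.   ]
```

Call:
{"fn": "arm_command", "kwargs": {"delta_pos": [[-0.043, 0.39, 0], [-0.043, 0.39, 0], [-0.043, 0.39, 0], [-0.043, 0.39, 0], [-0.043, 0.39, 0], [-0.043, 0.39, 0], [-0.043, 0.39, 0], [-0.043, 0.39, 0], [-0.043, 0.39, 0], [-0.043, 0.39, 0], [-0.043, 0.39, 0], [-0.043, 0.39, 0], [-0.043, 0.39, 0], [-0.043, 0.39, 0], [-0.043, 0.39, 0], [-0.043, 0.39, 0], [-0.043, 0.39, 0], [-0.043, 0.39, 0], [-0.043, 0.39, 0], [-0.043, 0.39, 0]], "roll": [3, 3, 3, 3, 3, 3, 3, 3, 3, 3, 3, 3, 3, 3, 3, 3, 3, 3, 3, 3]}}

```text
clock: 21.37
position: [0.6207, 0.0569, 0.2162]
ee_rot: [0.882, -0.472, 0.003, 0.003]
force: [2.8, 1.4, -2.2]
finger_gap: 0.472
grasp_force: 1.6
```

```bash
python3 -c "
from h import *
p,R=st()
g=ctrl.read_state()['finger_gap']*.085
h=p[:2]-R[:2,1]*(g/2-.013)
o=h-HUB;print('handle est',h,np.hypot(*o),np.degrees(np.arctan2(o[1],o[0])))"
```

```text
t 21.3667 p [0.6207 0.0569 0.2162] a -146.3 q [-0.084  0.541  1.454 -0.008  1.143  2.472] F [ 2.8  1.4 -2.2] gap 0.472 1.5538087129971245 r/th 0.0754 -59.8 tilt [ 0.002 -0.007 -1.   ]
handle est [0.62653386 0.0607729 ] 0.07530049772986827 -54.40027385910918
```

Call:
{"fn": "arm_command", "kwargs": {"delta_pos": [[-0.03, 0.26, 0], [-0.03, 0.26, 0], [-0.03, 0.26, 0], [-0.03, 0.26, 0], [-0.03, 0.26, 0], [0, 0, 0], [0, -0.35, 0], [0, -0.35, 0], [0, 0, 0]], "roll": [2, 2, 2, 2, 2, 0, 0, 0, 0]}}

```text
clock: 22.12
position: [0.6148, 0.0543, 0.2164]
ee_rot: [0.838, -0.545, 0.002, 0.004]
force: [0.5, 0.5, -0.3]
finger_gap: 0.469
grasp_force: 0.0
```

Call:
{"fn": "arm_command", "kwargs": {"delta_pos": [[0, 0, 0], [0, 0, 0], [0, 0, 0], [0, 0, 0], [0, 0, 0], [0, 0, -1.5], [0, 0, -2], [0, 0, -2], [0, 0, -2], [0, 0, -3], [0, 0, -3], [0, 0, -3], [0, 0, -1.5], [0, 0, 0]], "roll": [0, 0, 0, 0, 0, 0, 0, 0, 0, 0, 0, 0, 0, 0], "grip": 1}}

```text
clock: 23.28
position: [0.616, 0.0556, 0.4014]
ee_rot: [0.838, -0.545, 0.006, 0.001]
force: [-0.3, 0.6, 0.5]
finger_gap: 0.997
grasp_force: 0.0
```

```bash
cat >> h.py <<'E'
def hmeas(im,d):
    h=cv2.cvtColor(im,cv2.COLOR_RGB2HSV)
    P=pts("scene",d,np.ones(d.shape,bool)); hs=h[d>0]; v,u=np.nonzero(d>0)
    m=(P[:,2]>.218)&(P[:,2]<.262)&(abs(np.hypot(*(P[:,:2]-HUB).T)-.075)<.03)&(hs[:,1]>70)&(hs[:,2]>50)
    Q=P[m];o=Q.mean(0)[:2]-HUB
    return len(Q),Q.mean(0).round(4),((Q.min(0)+Q.max(0))/2).round(4),(u[m].mean().round(2),v[m].mean().round(2)),np.degrees(np.arctan2(o[1],o[0])).round(1)
E
python3 - <<'E'
from h import *
st()
im0=cv2.imread("pics/scene0.png")[:,:,::-1].copy();d0=np.load("pics/scene0.npy")
print(hmeas(im0,d0))
im,d=ctrl.read_camera("scene");np.save("pics/s5.npy",d);cv2.imwrite("pics/s5.png",im[:,:,::-1])
print(hmeas(im,d))
cv2.imwrite("pics/c5.png",np.hstack([cv2.resize(i[150:250,270:370],(400,400),interpolation=2) for i in(im0,im)])[:,:,::-1])
E
```

```text
t 23.2833 p [0.616  0.0556 0.4014] a -156.1 q [-0.086  0.378  1.215 -0.009  1.539  2.638] F [-0.3  0.6  0.5] gap 0.997 0.0 r/th 0.0743 -63.4 tilt [ 0.009 -0.009 -1.   ]
(118, array([0.6198, 0.0565, 0.242 ]), array([0.6163, 0.0543, 0.2383]), (np.float64(315.81), np.float64(183.69)), np.float64(-60.4))
(118, array([0.6214, 0.0571, 0.2413]), array([0.6184, 0.0555, 0.2377]), (np.float64(315.72), np.float64(184.34)), np.float64(-59.2))
```

View pics/c5.png

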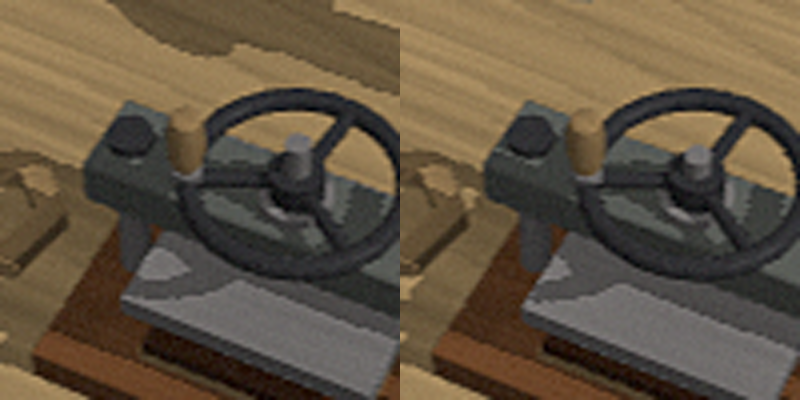

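The left half is the start and the right half is now. The handle is back nearly where it was, at crop (585,145) against (186,140), and the platen is lower. Both the picture and the finger pose put it about 1.5° short, or 2 mm. I straddle it again and push the last 2 mm: 7 mm of slack plus 2 mm.

Call:
{"fn": "arm_command", "kwargs": {"delta_pos": [[0, 0, 3], [0, 0, 3], [0, 0, 3], [0, 0, 2], [0, 0, 2], [0, 0, 2], [0, 0, 2], [0, 0, 1], [0, 0, 0]], "roll": [0, 0, 0, 0, 0, 0, 0, 0, 0]}}

```text
clock: 24.08
position: [0.6109, 0.0542, 0.2119]
ee_rot: [0.838, -0.545, -0.002, 0.006]
force: [-0.4, 0.2, -0.6]
finger_gap: 0.998
grasp_force: 0.0
```

Call:
{"fn": "arm_command", "kwargs": {"delta_pos": [[0, 0, 0], [0, 0, 0], [0, 0, 0], [0, 0, 0], [0, 0, 0], [0, 0, 0]], "roll": [0, 0, 0, 0, 0, 0], "grip": 0.47}}

```text
clock: 24.58
position: [0.6143, 0.0541, 0.217]
ee_rot: [0.838, -0.545, 0.003, 0.003]
force: [-0.5, 0.0, -0.5]
finger_gap: 0.47
grasp_force: 0.0
```

Call:
{"fn": "arm_command", "kwargs": {"delta_pos": [[0, 0.2, 0], [0, 0.2, 0], [0, 0.2, 0], [0, 0.15, 0], [0, 0.15, 0], [0, 0, 0], [0, 0, 0]], "roll": [0, 0, 0, 0, 0, 0, 0]}}

```text
clock: 25.17
position: [0.6061, 0.0504, 0.2164]
ee_rot: [0.838, -0.545, 0.002, 0.003]
force: [2.3, 0.3, -0.5]
finger_gap: 0.467
grasp_force: 1.1
```

```bash
python3 -c "
from h import *
p,R=st()
g=ctrl.read_state()['finger_gap']*.085
h=p[:2]-R[:2,1]*(g/2-.013)
o=h-HUB;print('handle est',h,np.hypot(*o),np.degrees(np.arctan2(o[1],o[0])))
im,d=ctrl.read_camera('scene');print(hmeas(im,d))"
```

```text
t 25.1667 p [0.6061 0.0504 0.2164] a -156.1 q [-0.096  0.522  1.492 -0.009  1.127  2.632] F [ 2.3  0.3 -0.5] gap 0.467 1.0953452038711475 r/th 0.0753 -71.9 tilt [ 0.    -0.008 -1.   ]
handle est [0.61238594 0.0532017 ] 0.07492970536791604 -66.66017077778722
(3, array([0.6132, 0.0655, 0.228 ]), array([0.6132, 0.0655, 0.2294]), (np.float64(320.0), np.float64(186.67)), np.float64(-61.6))
```

Contact estimate is -66.7° against -66.2° at the start. I back off, lift, move away and check.

Call:
{"fn": "arm_command", "kwargs": {"delta_pos": [[0, -0.35, 0], [0, -0.35, 0], [0, 0, 0]], "roll": [0, 0, 0]}}

```text
clock: 25.47
position: [0.6125, 0.0534, 0.2163]
ee_rot: [0.838, -0.545, 0.002, 0.004]
force: [-0.0, 0.4, 0.0]
finger_gap: 0.474
grasp_force: 0.0
```

Call:
{"fn": "arm_command", "kwargs": {"delta_pos": [[0, 0, 0], [0, 0, 0], [0, 0, 0], [0, 0, 0], [0, 0, 0], [0, 0, -1.5], [0, 0, -2], [0, 0, -2], [0, 0, -2], [0, 0, -3], [0, 0, -3], [0, 0, -3], [0, 0, -1.5], [0, 0, 0]], "roll": [0, 0, 0, 0, 0, 0, 0, 0, 0, 0, 0, 0, 0, 0], "grip": 1}}

```text
clock: 26.63
position: [0.6142, 0.0547, 0.4014]
ee_rot: [0.838, -0.545, 0.006, 0.001]
force: [0.5, -0.0, 0.7]
finger_gap: 0.998
grasp_force: 0.0
```

```bash
python3 - <<'E'
from h import *
st()
im0=cv2.imread("pics/scene0.png")[:,:,::-1].copy();d0=np.load("pics/scene0.npy")
print(hmeas(im0,d0))
for i in range(2):
    im,d=ctrl.read_camera("scene"); print(hmeas(im,d))
cv2.imwrite("pics/c6.png",np.hstack([cv2.resize(i[150:330,240:440],(400,360),interpolation=2) for i in(im0,im)])[:,:,::-1])
E
```

```text
t 26.6333 p [0.6142 0.0547 0.4014] a -156.1 q [-0.088  0.375  1.22  -0.009  1.537  2.637] F [ 0.5 -0.   0.7] gap 0.998 0.0 r/th 0.0743 -64.9 tilt [ 0.009 -0.009 -1.   ]
(118, array([0.6198, 0.0565, 0.242 ]), array([0.6163, 0.0543, 0.2383]), (np.float64(315.81), np.float64(183.69)), np.float64(-60.4))
(119, array([0.6195, 0.0564, 0.2413]), array([0.6169, 0.0543, 0.2379]), (np.float64(315.82), np.float64(183.75)), np.float64(-60.7))
(118, array([0.6194, 0.0561, 0.2416]), array([0.6169, 0.0549, 0.2384]), (np.float64(315.74), np.float64(183.62)), np.float64(-60.9))
```

View pics/c6.png

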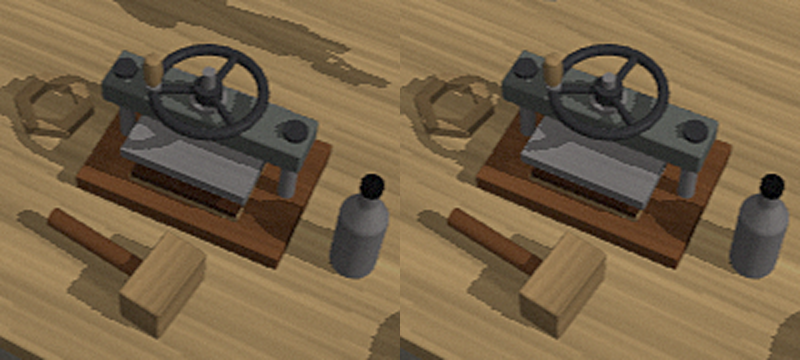

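The handle is back at its start pixel (315.8, 183.7) to within 0.1 px. The platen is lower, and the flask, ring and mallet are unmoved. The hand stands 15 cm clear, so I hand in.

```bash
python3 -c "
from rig import ctrl
print(ctrl.job_done())"
```

```text
the job is handed in; nothing more can be done
None
```

I pushed the wheel through one full clockwise turn with about 4 N on the handle, which ended within about half a degree of where it started; the hand is clear, the flask, ring and mallet are untouched, and the job was handed in at about 27 s.

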